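Load the label cassette and lift it out of its dock

ROBOT

A 6-joint arm with a two-finger parallel gripper is mounted at the origin on the work surface. World frame = base frame: x ahead of the robot, y to its left, z up, the work surface at z = 0. Lengths are in m, angles in degrees, forces in N, time in s.
With the tool pointing down it reaches from about 0.325 to 0.9 m from the base axis. Payload 6.1 kg.
Tool frame: the origin (TCP) lies between the finger pads; the fingertips stand 11 mm ahead of it and the grasp point (between the pads) lies 8 mm behind it; x points along the fingers, z is the direction in which the jaws open and shut, and the axes are right-handed (so a half turn about x gives the same grasp; the last joint's range is limited). The gripper opens to 85 mm and grips with 20 to 120 N. Pads are 22 mm wide; open, the fingers measure 114 mm over their backs; the gripper's body (76 mm by 85 mm) begins 54 mm behind the grasp point. The pads swing forward as they close: fully open they stand 13 mm farther back than shut.
Start: joints at [56.545, 12.628, 87.462, -0, 79.91, -7.225], TCP at [0.276, 0.561, 0.242] pointing down, gripper open.
Joint ranges: [-170.65, 170.65], [-52.31, 119.04], [5.05, 147.46], [-71.25, 251.25], [11.57, 151.72], [-153.62, 153.62]. Speed limits (degrees/s): [147.25, 147.25, 172.46, 180, 180, 180].

INTERFACE

Orientations are given as a 3x3 rotation matrix whose columns are the frame's x, y, z axes.
In Python, from cell import r gives the robot as it stands. The module is installed in compiled form; this text tells all that it offers.
- The arm moves only by the tool step_arm, never from a script. Its argument "rows" is a list of rows, each a list of 4 numbers: the shift along the tool's x, y, z in units of 30 mm (1.0 is 30 mm), then the turn about the tool's x in units of 10 degrees (1.0 is 10 degrees). In form: [[tx, ty, tz, spin], ...]. A call has 1 to 10 rows; each row shifts and turns the commanded pose from where the row before left it, along the tool's axes as they then stand; what a row does not reach is not made up. A row lasts 1/8 s, in which the tool goes at most 62.5 mm and 10.7 degrees, less where a joint would pass 70% of its speed; a pose out of reach is approached as far as the arm can. A call is refused whole if a number of a shift passes 1 or a number of a turn 1, either way. A call with a gripper value outside its range is refused whole. "gripper" is the closure, from -1 (fully open) to 1 (shut), set as the call begins (left out, the last holds). The fingers move at their own pace and stop on an object; "newtons" is the grip in N (left out, the last holds). Time passes only in rows, so rows that do not move let the fingers close. It gives the time, the measured TCP pose, the force and the opening at its end, in the units of the state.
- r.sense(): the state, without advancing time (a new reading comes with each control period).
- r.grab_frame(name): name is "scene" or "top"; returns a dict with "pixels" (420x560x3 uint8, red, green, blue), "depth" (420x560 float32, m along the optical axis (not along the pixel's ray), 0 where there is no reading), "fx", "fy", "cx", "cy" (pixels), "distortion" ([k1, k2, p1, p2, k3] as OpenCV has them; the pictures are not rectified), "R" (3x3) and "t" (3): a world point X has camera coordinates R X + t. Camera axes: x right, y down, z forward; pixel columns grow to the right and rows downward; lengths in m; the calibration is good to about 2 mm. A picture is of the moment at which its call begins.
- r.close_job(): hands the job in, once; it reports no verdict.
Trained networks look in a picture, given as the dict that the camera call returned (one of the last four; its "shot" number tells which), for a name from the list of things; names that differ only in an ending like _2 or _b are one class to them, and where a whole thing is asked for, a point or a joint stands for the part that bears it (a point fixed in the world has none). Each returns a list of dicts, best first, with "confidence" (0 to 1); they miss things now and then, are a little off and sometimes report something else, mostly with a low value. They report only what shows in the picture. A call takes as long as a camera call. They do not tell look-alikes from the thing itself.
- r.find_in(name, picture): "xy" ([column, row] in pixels, amid what is visible of it).
- r.outline_of(name, picture): "region" (420x560 bool, what is visible of it) and "xy" ([column, row] in pixels, amid what is visible of it).
- r.spot_point(name, picture): "xy" ([column, row] in pixels: a listed point, or the origin of a listed thing).
The state is a dict: "time_s": time; "q": joint angles; "dq": joint speeds; "joint_efforts": joint torques, N m; "eef_pos": TCP position; "ee_rot": TCP orientation; "wrist_force": force on the tool from outside, world axes, zero at the start; "torque": the same for the moment, N m; "grip_width": opening from 0.0 (shut) to 1.0 (fully open).
Only numpy, scipy, OpenCV 4.12 (cv2) and the standard library are available. Lean on these libraries where they do the work, as an engineer would, in place of code of your own. Each camera call takes 0.05 s, during which the arm holds its last target.

TASK

Put the fresh blue label roll onto the steel spindle of the label cassette, right down on its seat, and let go of it. Then pinch the cassette's two red side catches together with the fingers and lift the cassette, with the roll on it, straight up out of the dock to about 10 cm above its place; finish while still holding it there by the pinched catches, level and still. Leave the bare cardboard core and the amber jar alone.

Things in the scene. Friction and masses are not known exactly. Their poses are not given: they have to be found in the camera images.
- roll_center (a point): Centre (half-way up) of the fresh label roll: light blue cylinder, 40 mm outer diameter, 32 mm high, with a cardboard-lined hole of 22 mm diameter right through, 40 to 85 g, standing upright on the bench (hole axis vertical = its z). Only blue roll.
- spent_core: Bare cardboard core without labels, upright tube 29 mm outer diameter, 32 mm high; origin at the centre of its underside. Not to be used or moved.
- jar: Closed amber glass jar, 42 mm diameter, 62 mm high; origin at the centre of its underside. Not to be moved.
- dock: Fixed loading dock: aluminium plate 190 (x) x 124 (y) x 12 mm with low white stops; origin at the centre of its underside, z up; the cassette rests on the plate, its origin 12 mm above the dock's, axes parallel. White stops and retaining lips are at most 24.5 mm above the bench; the lips lie at dock x within 17 mm, y = +-37 to +-52 mm.
- cassette: Label cassette: grey plate 124 (x) x 62 (y) x 6 mm, 0.22 kg without roll; origin at the centre of its underside, z up. Central black seat (top at z = 14 mm) with an upright steel spindle, 18.5 mm diameter, conical tip, top at z = 50 mm. Low steel bars at x = +-52 mm, top at 12 mm. Red catches on its +y and -y sides: there is no room for fingers between them and the roll.
- roll_seat (a point): Where the roll's centre lies when it is fully down on the spindle: on the spindle axis, 30 mm above the cassette's underside. Axes as the cassette's. Lower the roll here with the fingers on it fore and aft (opposed along the cassette's x), as the catches stand left and right.
- grip_mid (a point): Midpoint between the two catches' finger faces, 44 mm above the cassette's underside, on the spindle axis: the place to pinch from above, fingers opposed along the cassette's y. The mounted roll (top 46 mm above the underside) stays clear between the catches, also when they are pressed. It is 56 mm above the bench while the cassette is docked.
- catch_left_pad (a point): Middle of the outer finger face of the left (+y) red catch: upright paddle 26 mm wide (x), 5 mm thick, from 16 to 60 mm above the cassette's underside. The two outer faces are 68 mm apart at rest and 55 mm when both are fully pressed.
- catch_right_pad (a point): The same on the right (-y) red catch.
- catch_left (a joint): Inward travel of the left catch (m): 0 out (latched under the dock's lip), 0.0065 fully pressed; the tooth is clear of the lip from about 0.003. A spring pushes it out, 4.5 N at rest to 10.4 N fully pressed.
- catch_right (a joint): The same for the right catch. Both must be in for the cassette to come out; while either is out the dock holds the cassette down.
There are look-alikes about, which are no part of the job. What is shaped like the cassette but yellow is not meant. Of the things like the part that bears roll_center, leave any that is yellow; of the rest the smaller one is meant.

How it is judged (in metres and radians):
On the way, in this order (a step that is already met when the one before it is completed fails the run):
1. the fresh roll is fully down on the spindle and let go, the cassette still in the dock with its catches out (distance between roll_center and roll_seat below 0.006 m and angle between the z axis of roll_center and the z axis of roll_seat, either way round below 0.12 rad and z of grip_mid in the frame of dock below 0.062 m and distance between the grasp point and roll_center above 0.03 m and value of joint each of catch_left, catch_right below 0.002 m), for 0.2 s.
2. both catches are pinched in while the cassette is still in the dock (value of joint each of catch_left, catch_right above 0.004 m and z of grip_mid in the frame of dock below 0.062 m and distance between roll_center and roll_seat below 0.006 m and angle between the z axis of roll_center and the z axis of roll_seat, either way round below 0.12 rad), for 0.1 s.
At the end, for the whole second after the job is handed in: Held by both pinched catches (each at least 4 mm in, fingers pressing) 75 to 150 mm above its docked place, within 80 mm sideways, off the dock, level within 10 degrees, under 30 mm/s, the roll fully down on the spindle (centre within 6 mm, axis within 7 degrees) (distance between roll_center and roll_seat below 0.006 m and angle between the z axis of roll_center and the z axis of roll_seat, either way round below 0.12 rad and value of joint each of catch_left, catch_right above 0.004 m and z of grip_mid in the frame of dock between 0.131 and 0.206 m and horizontal distance between grip_mid and dock below 0.08 m and angle between cassette's own z axis and vertical below 0.17 rad and linear speed of cassette below 0.03 m/s and angular speed of cassette below 0.3 rad/s and contact force between the fingers and cassette above 2 N and contact force between cassette and dock below 0.1 N); the arm keeps its last pose, push and grip.
It fails at once if the spent core is moved by more than 30 mm (distance of spent_core from where it was at the start of the episode above 0.03 m).
It fails at once if the amber jar is moved by more than 30 mm (distance of jar from where it was at the start of the episode above 0.03 m).
It also fails if it takes over 51 s, if anything falls off the work surface, if the arm or the gripper's body presses on something with over 40 N, if the wrist force passes 120 N, or if a joint passes its speed limit or range.

## Working session

There is one attempt and no reset: what is moved stays moved. The work goes in short steps, Python scripts to look and compute and a tool call to move; the robot and the scene stay as the last step left them, time stands still between calls to the robot, and variables do not carry over. Pictures are saved under pics/ and viewed, and the job is handed in when it is done.

Besides the shell and the picture viewer there is one more tool, called after ">>>" as name(argument=value, ...) on one line, values as JSON. step_arm: Moves the arm, as the interface text tells. Its arguments: {"type":"object","properties":{"rows":{"type":"array","items":{"type":"array","items":{"type":"number"}}},"gripper":{"type":"number"},"newtons":{"type":"number"}},"required":["rows"]}

```bash
mkdir -p pics
cat > h.py <<'E'
import numpy as np, cv2
from cell import r
def save(n,im): cv2.imwrite('pics/'+n,im[:,:,::-1])
def K(f): return np.array([[f['fx'],0,f['cx']],[0,f['fy'],f['cy']],[0,0,1.]])
def ray(f,xy):
    u=cv2.undistortPoints(np.array([[xy]],float),K(f),np.array(f['distortion'],float))[0,0]
    R=np.array(f['R']);t=np.array(f['t'])
    return -R.T@t, R.T@np.array([u[0],u[1],1.])
def atz(f,xy,z):
    o,d=ray(f,xy); return o+d*(z-o[2])/d[2]
def bydepth(f,xy):
    o,d=ray(f,xy); return o+d*f['depth'][int(round(xy[1])),int(round(xy[0]))]
def proj(f,P):
    rv,_=cv2.Rodrigues(np.array(f['R'],float))
    return cv2.projectPoints(np.array(P,float).reshape(-1,1,3),rv,np.array(f['t'],float),K(f),np.array(f['distortion'],float))[0].reshape(-1,2)
E
python3 - <<'E'
from h import *
s=r.sense();print(s)
for n in ('scene','top'):
    f=r.grab_frame(n); save(n+'0.png',f['pixels']); print(n,-np.array(f['R']).T@np.array(f['t']))
    for k in ('roll_center','spent_core','jar','dock','cassette'):
        for d in r.find_in(k,f)[:4]: print(k,d,bydepth(f,d['xy']).round(3))
    for k in ('roll_center','roll_seat','grip_mid','catch_left_pad','catch_right_pad','cassette','dock'):
        for d in r.spot_point(k,f)[:4]: print('spot',k,d)
E
```

```text
{'time_s': 0.0, 'q': array([ 5.65449700e+01,  1.26769020e+01,  8.75265652e+01, -6.93747426e-04,
        7.99099135e+01, -7.22541223e+00]), 'dq': array([ 0.00990511,  0.00491225, -0.01073409,  0.05484261,  0.0162968 ,
       -0.00202172]), 'joint_efforts': array([-9.94673355e-04, -4.96929789e+01, -3.89374065e+01, -2.78154657e-04,
        1.15720363e-02, -4.12259837e-06]), 'eef_pos': array([0.27591403, 0.56014204, 0.24117388]), 'ee_rot': array([[-1.08096754e-03, -8.97030838e-01,  4.41966636e-01],
       [-1.65757613e-03,  4.41967894e-01,  8.97029338e-01],
       [-9.99998042e-01,  2.37066254e-04, -1.96464985e-03]]), 'wrist_force': array([-0.09153266, -0.58218906,  0.13353141]), 'torque': array([-0.0457718 ,  0.01243412,  0.01323258]), 'grip_width': 1.000270621258901}
scene [ 1.0667881  -0.24693794  0.51159481]
roll_center {'xy': [169.0, 256.9], 'confidence': 0.9} [ 0.504 -0.251  0.027]
roll_center {'xy': [198.8, 280.2], 'confidence': 0.84} [ 0.583 -0.21   0.031]
roll_center {'xy': [108.5, 269.3], 'confidence': 0.56} [ 0.521 -0.354  0.042]
jar {'xy': [430.5, 210.4], 'confidence': 0.56} 
[... 1846 characters left out ...]
center {'xy': [350.6, 187.6], 'confidence': 0.69}
spot roll_seat {'xy': [239.2, 281.6], 'confidence': 0.74}
spot roll_seat {'xy': [279.9, 187.5], 'confidence': 0.63}
spot grip_mid {'xy': [276.5, 185.9], 'confidence': 0.85}
spot grip_mid {'xy': [236.2, 282.5], 'confidence': 0.72}
spot catch_left_pad {'xy': [260.8, 180.1], 'confidence': 0.59}
spot catch_left_pad {'xy': [230.2, 268.8], 'confidence': 0.52}
spot catch_right_pad {'xy': [248.9, 289.0], 'confidence': 0.53}
spot catch_right_pad {'xy': [294.3, 190.2], 'confidence': 0.39}
spot cassette {'xy': [278.8, 190.4], 'confidence': 0.81}
spot cassette {'xy': [241.1, 279.1], 'confidence': 0.68}
spot dock {'xy': [278.7, 188.2], 'confidence': 0.72}
```

View pics/scene0.png

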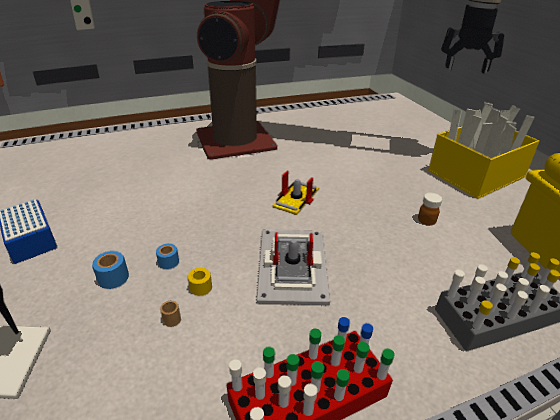

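View pics/top0.png

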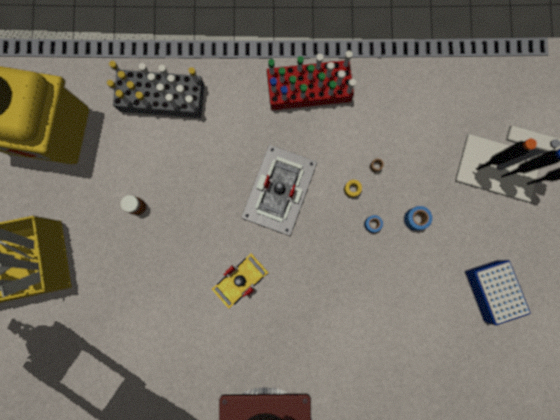

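Candidates for the roll: small blue at scene (168,256) / top (374,225); large blue at scene (109,269) / top (419,219); yellow at scene (200,281) / top (353,188); bare core at scene (170,313) / top (377,165). I choose the small blue one. For the cassette I take the grey one in the dock, at scene (294,255) / top (279,188), and not the yellow one at top (240,280).

Run:
```python
from h import *
from scipy.optimize import least_squares
F={n:r.grab_frame(n) for n in ('scene','top')}
crops=[]
for n,c,w in (('scene',(168,256),40),('top',(374,225),30),('scene',(294,262),50),('top',(279,190),50)):
    x,y=c;p=F[n]['pixels'][y-w:y+w,x-w:x+w]; crops.append(cv2.resize(p,(300,300),interpolation=cv2.INTER_CUBIC))
save('crop.png',np.vstack([np.hstack(crops[:2]),np.hstack(crops[2:])]))
def cloud(f):
    v,u=np.mgrid[0:420,0:560]; uv=np.stack([u,v],-1).reshape(-1,1,2).astype(float)
    n=cv2.undistortPoints(uv,K(f),np.array(f['distortion'],float)).reshape(-1,2)
    d=f['depth'].reshape(-1)
    c=np.c_[n,np.ones(len(n))]*d[:,None]
    return ((c-np.array(f['t']))@np.array(f['R'])).reshape(420,560,3)
for n,f in F.items():
    P=cloud(f); px=f['pixels'].astype(int)
    blue=(px[...,2]-px[...,0]>40)&(f['depth']>0)
    c0={'scene':(168,256),'top':(374,225)}[n]
    m=np.zeros((420,560),bool); m[c0[1]-20:c0[1]+20,c0[0]-20:c0[0]+20]=1
    q=P[m&blue]; print(n,len(q),'z',np.percentile(q[:,2],[5,50,95]).round(4),'range',q.min(0).round(3),q.max(0).round(3))
    # bench bias
    b=P[300:330,200:300] if n=='top' else P[300:330,60:120]
    print('bench z',np.median(b[...,2]))
    vv,uu=np.where(m&blue); 
    print('px box',uu.min(),uu.max(),vv.min(),vv.max())
    if n=='top':
        print('center by px box top z.032', atz(f,((uu.min()+uu.max())/2,(vv.min()+vv.max())/2),0.028))
    # dock plate: 
    zz=P[...,2]; c1={'scene':(294,265),'top':(279,190)}[n]
    m2=np.zeros((420,560),bool); m2[c1[1]-60:c1[1]+60,c1[0]-60:c1[0]+60]=1
    bz=np.median(b[...,2])
    for lo,hi in ((.007,.017),(.05,.08)):
        k=m2&(zz-bz>lo)&(zz-bz<hi)
        p=P[k][:,:2].astype(np.float32); 
        if len(p)>5:print(lo,len(p),cv2.minAreaRect(p),np.median(p,0))
```

```text
scene 353 z [0.0037 0.0225 0.0315] range [ 0.427 -0.272 -0.003] [ 0.508 -0.235  0.033]
bench z -0.0008259288047317828
px box 156 178 243 268
0.007 2569 ((0.5248538851737976, -0.017645955085754395), (0.12320994585752487, 0.28981953859329224), 69.6993637084961) [ 0.6147186  -0.04986933]
0.05 198 ((0.5715835094451904, -0.034284286201000214), (0.06823541969060898, 0.026513319462537766), 67.72608184814453) [ 0.57413864 -0.03509903]
top 114 z [0.0283 0.0314 0.0343] range [ 0.466 -0.274  0.027] [ 0.504 -0.235  0.035]
bench z 0.0001238633044236959
px box 365 382 215 231
center by px box top z.032 [ 0.48515199 -0.25497071  0.028     ]
0.007 2588 ((0.5687145590782166, -0.03626912832260132), (0.12406965345144272, 0.1900009959936142), 69.3755111694336) [ 0.5625542  -0.03604844]
0.05 119 ((0.5683327317237854, -0.03649936988949776), (0.0684940367937088, 0.025134537369012833), 69.48298645019531) [ 0.5677669  -0.03644582]
```

View pics/crop.png

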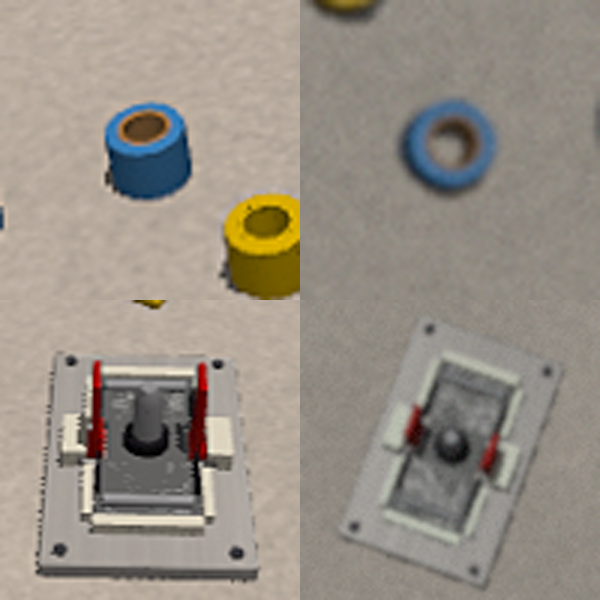

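The crop confirms the choice: a small blue roll with a cardboard-lined hole, and a grey cassette in the dock with its red catches. In the top view the dock rectangle fits as 124 x 190 mm at (0.569, -0.036), with its x axis at -20.6°. I'll turn the tool first, then travel.

>>> step_arm(rows=[[0,0,0,1],[0,0,0,1],[0,0,0,1],[0,0,0,1],[0,0,0,1],[0,0,0,1],[0,0,0,1],[0,0,0,1],[0,0,0,0.44]], gripper=-1, newtons=30)

```text
time_s: 2.52
eef_pos: [0.2762, 0.5606, 0.2423]
ee_rot: [[0.0, 0.356, 0.935], [-0.0, 0.935, -0.356], [-1.0, -0.0, 0.0]]
wrist_force: [-0.3, 0.9, -0.2]
grip_width: 1.001
```

>>> step_arm(rows=[[0,-1,0.7,0],[0,-1,0.7,0],[0,-1,0.7,0],[0,-1,0.7,0],[0,-1,0.7,0],[0,-1,0.7,0],[0,-1,0.7,0],[0,-1,0.7,0],[0,-1,0.7,0],[0,-1,0.7,0]])

```text
time_s: 3.78
eef_pos: [0.3673, 0.2048, 0.2426]
ee_rot: [[0.001, 0.352, 0.936], [0.0, 0.936, -0.352], [-1.0, 0.0, 0.001]]
wrist_force: [0.5, -0.2, 0.0]
grip_width: 1.002
```

>>> step_arm(rows=[[0,-1,0.7,0],[0,-1,0.7,0],[0,-1,0.7,0],[0,-1,0.7,0],[0,-1,0.7,0],[0,-1,0.7,0],[0,-1,0.7,0],[0,-1,0.7,0],[0,-1,0.7,0],[0,-1,0.7,0]])

```text
time_s: 5.03
eef_pos: [0.4581, -0.1501, 0.2425]
ee_rot: [[0.001, 0.353, 0.936], [-0.0, 0.936, -0.353], [-1.0, 0.0, 0.001]]
wrist_force: [-0.1, -0.2, 0.0]
grip_width: 1.002
```

```bash
cat >> h.py <<'E'
def to(target,zang):
    s=r.sense(); R=np.array(s['ee_rot']); d=np.array(target)-s['eef_pos']
    a=np.degrees(np.arctan2(R[1,2],R[0,2]))
    print('t',s['time_s'],'pos',s['eef_pos'].round(4),'zang',a.round(2),'units',(R.T@d/0.03).round(3),'spin',round((a-zang)/10,3),'F',s['wrist_force'].round(2),'w',s['grip_width'],'tilt',R[:,0].round(4))
E
python3 -c "
from h import *
to((.485,-.2547,.12),-20.6)"
```

```text
t 5.025 pos [ 0.4581 -0.1501  0.2425] zang -20.64 units [ 4.084 -2.946  2.065] spin -0.004 F [-0.11 -0.24  0.02] w 1.0024256588884863 tilt [ 5.e-04 -2.e-04 -1.e+00]
```

>>> step_arm(rows=[[1,-0.98,0.69,0],[1,-0.98,0.69,0],[1,-0.97,0.68,0],[1,0,0,0],[0,0,0,0]])

```text
time_s: 5.65
eef_pos: [0.4828, -0.2519, 0.1195]
ee_rot: [[-0.005, 0.353, 0.936], [0.004, 0.936, -0.353], [-1.0, 0.002, -0.006]]
wrist_force: [0.3, -0.7, 0.4]
grip_width: 1.0
```

Run:
```python
from h import *
to((.485,-.2547,.018),-20.6)
f=r.grab_frame('scene'); p=f['pixels'][180:320,80:280]; save('a.png',cv2.resize(p,(800,560),interpolation=cv2.INTER_CUBIC))
```

```text
t 5.65 pos [ 0.4828 -0.2519  0.1195] zang -20.67 units [ 3.383 -0.066  0.122] spin -0.007 F [ 0.29 -0.69  0.4 ] w 1.0004311080232038 tilt [-0.005   0.0037 -1.    ]
```

View pics/a.png

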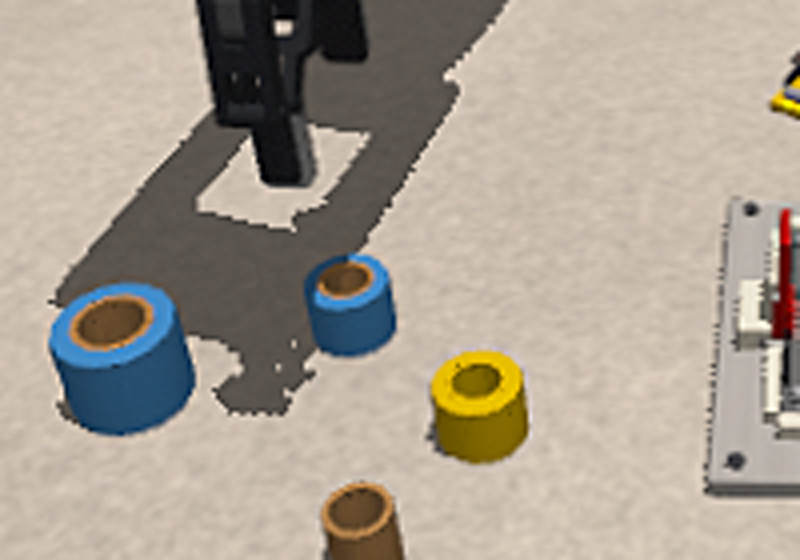

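The gripper hangs above and behind the small blue roll, which sits at crop (350,305), and the big blue roll and the yellow one are clear of it. Going down.

>>> step_arm(rows=[[0.9,0,0,0],[0.9,0,0,0],[0.8,0,0,0],[0.5,0,0,0],[0.27,0,0,0],[0,0,0,0],[0,0,0,0]])

```text
time_s: 6.58
eef_pos: [0.4855, -0.2534, 0.0222]
ee_rot: [[0.001, 0.352, 0.936], [-0.001, 0.936, -0.352], [-1.0, -0.0, 0.002]]
wrist_force: [0.4, -0.2, 1.0]
grip_width: 1.0
```

>>> step_arm(rows=[[0,0,0,0],[0,0,0,0],[0,0,0,0],[0,0,0,0],[0,0,0,0],[0,0,0,0],[0,0,0,0],[0,0,0,0]], gripper=1, newtons=30)

```text
time_s: 7.58
eef_pos: [0.4851, -0.2532, 0.0218]
ee_rot: [[0.001, 0.352, 0.936], [-0.0, 0.936, -0.352], [-1.0, -0.0, 0.001]]
wrist_force: [-0.9, 1.3, 5.7]
grip_width: 0.454
```

Run:
```python
from h import *
to((.485,-.2547,.14),-20.6)
```

```text
t 7.575 pos [ 0.4851 -0.2532  0.0218] zang -20.63 units [-3.941 -0.05   0.018] spin -0.003 F [-0.93  1.33  5.65] w 0.45361304888795684 tilt [ 6.e-04 -5.e-04 -1.e+00]
```

>>> step_arm(rows=[[-0.3,0,0,0],[-0.8,0,0,0],[-1,0,0,0],[-1,0,0,0],[-1,0,0,0],[-0.4,0,0,0],[0,0,0,0]])

```text
time_s: 8.45
eef_pos: [0.4851, -0.2532, 0.1567]
ee_rot: [[0.001, 0.352, 0.936], [-0.001, 0.936, -0.352], [-1.0, -0.0, 0.001]]
wrist_force: [0.1, -0.3, -1.3]
grip_width: 0.456
```

Run:
```python
from h import *
to((.5685,-.0364,.155),-20.6)
```

```text
t 8.45 pos [ 0.4851 -0.2532  0.1567] zang -20.63 units [0.055 7.741 0.056] spin -0.003 F [ 0.12 -0.29 -1.34] w 0.45557302678027084 tilt [ 1.2e-03 -9.0e-04 -1.0e+00]
```

>>> step_arm(rows=[[0,0.4,0,0],[0,0.9,0,0],[0,1,0,0],[0,1,0,0],[0,1,0,0],[0,1,0,0],[0,1,0,0],[0,0.9,0.06,0],[0,0.54,0,0],[0,0,0,0]])

```text
time_s: 9.7
eef_pos: [0.5678, -0.0351, 0.1552]
ee_rot: [[-0.002, 0.351, 0.937], [0.0, 0.937, -0.351], [-1.0, -0.0, -0.002]]
wrist_force: [-0.6, -0.0, -0.4]
grip_width: 0.455
```

Run:
```python
from h import *
to((.5685,-.0364,.155),-20.6)
f=r.grab_frame('scene'); save('b.png',cv2.resize(f['pixels'][170:320,200:400],(800,600),interpolation=cv2.INTER_CUBIC))
g=r.grab_frame('top'); save('bt.png',cv2.resize(g['pixels'][130:250,200:360],(800,600),interpolation=cv2.INTER_CUBIC))
s=r.sense(); T=s['eef_pos']
for k in ('roll_center','roll_seat'):
    for d in r.spot_point(k,f): print(k,d)
print('proj roll center if at tcp-5.8mm',proj(f,T-[0,0,.0058]),'seat',proj(f,(.5685,-.0364,.042)))
px=f['pixels'].astype(int)
m=(px[...,2]-px[...,0]>40); m[:, :250]=0; m[:,350:]=0; m[:170]=0;m[300:]=0
v,u=np.where(m); print(u.min(),u.max(),v.min(),v.max(),len(u))
a=np.linspace(0,2*np.pi,73); q=T-[0,0,.0058]
pts=np.vstack([q+np.c_[.02*np.cos(a),.02*np.sin(a),h+0*a] for h in (-.016,.016)])
pp=proj(f,pts); print('pred',pp.min(0),pp.max(0))
```

```text
t 9.7 pos [ 0.5678 -0.0351  0.1552] zang -20.52 units [ 0.006 -0.034  0.036] spin 0.008 F [-0.56 -0.03 -0.44] w 0.4554433278499242 tilt [-1.8e-03  3.0e-04 -1.0e+00]
roll_center {'xy': [201.2, 282.6], 'confidence': 0.94}
roll_center {'xy': [111.3, 267.7], 'confidence': 0.86}
roll_center {'xy': [295.8, 200.9], 'confidence': 0.79}
roll_seat {'xy': [294.5, 249.0], 'confidence': 0.97}
roll_seat {'xy': [297.1, 184.7], 'confidence': 0.76}
proj roll center if at tcp-5.8mm [[293.52738616 199.24540398]] seat [[291.52352611 248.66772153]]
283 306 188 213 203
pred [281.3198826  184.73055717] [306.07741665 214.0990527 ]
```

View pics/b.png

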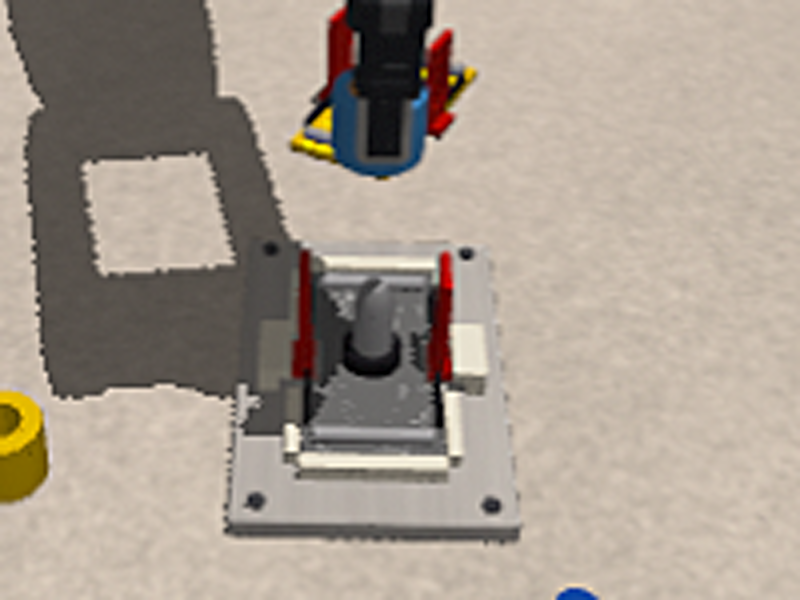

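View pics/bt.png

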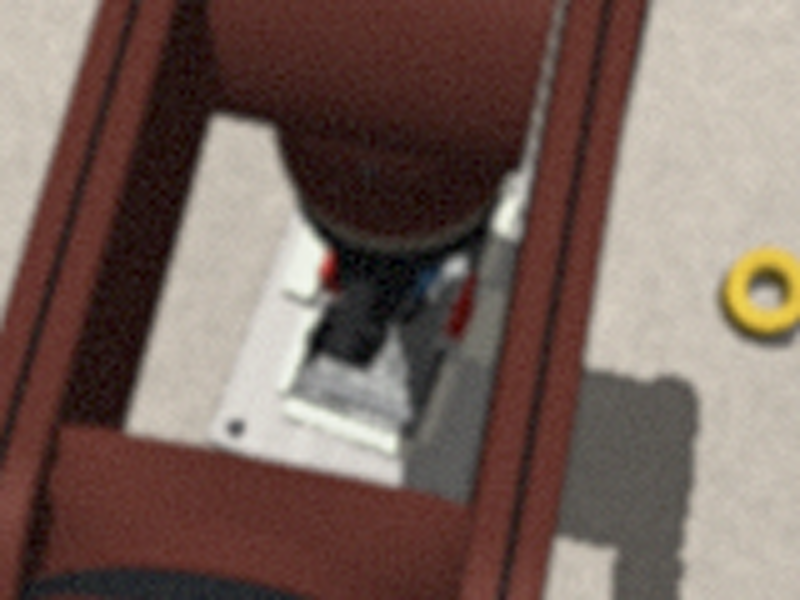

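```bash
cat >> h.py <<'E'
from scipy.optimize import least_squares
def cloud(f):
    v,u=np.mgrid[0:420,0:560]; uv=np.stack([u,v],-1).reshape(-1,1,2).astype(float)
    n=cv2.undistortPoints(uv,K(f),np.array(f['distortion'],float)).reshape(-1,2)
    d=f['depth'].reshape(-1)
    c=np.c_[n,np.ones(len(n))]*d[:,None]
    return ((c-np.array(f['t']))@np.array(f['R'])).reshape(420,560,3)
def cyl(p,rad,c0):
    g=lambda c:np.hypot(p[:,0]-c[0],p[:,1]-c[1])-rad
    return least_squares(g,c0,loss='soft_l1',f_scale=.001)
E
python3 - <<'E'
from h import *
out=[]
for i in range(3):
    f=r.grab_frame('scene'); P=cloud(f); px=f['pixels'].astype(int); s=r.sense(); T=s['eef_pos']
    m=(px[...,2]-px[...,0]>40)&(f['depth']>0); m[:,:275]=0;m[:,315:]=0;m[:180]=0;m[220:]=0
    q=P[m]; zt=q[:,2]
    q=q[(q[:,2]>.136)&(q[:,2]<.162)]
    a=cyl(q,.02,T[:2]); 
    k=np.zeros((420,560),bool);k[232:262,284:306]=1
    w=P[k]; w=w[(w[:,2]>.034)&(w[:,2]<.054)&(np.hypot(w[:,0]-.5695,w[:,1]+.035)<.016)]
    b=cyl(w,.00925,(.57,-.035))
    print(len(q),'z',np.percentile(zt,[1,99]),a.x-T[:2],np.median(abs(a.fun)),'|',len(w),b.x,np.median(abs(b.fun)), 'T',T)
f2=f; 
for nm in ('spindle',):
    for c in ((.5685,-.0364),tuple(b.x)):
        print(proj(f,[c+(.026,),c+(.05,),c+(.062,)]).round(1))
E
```

```text
128 z [0.13169292 0.1946054 ] [-0.00070098  0.00080334] 0.00043327985049494006 | 82 [ 0.56964638 -0.03322242] 0.00044669574586066185 T [ 0.56800386 -0.03708797  0.15612998]
132 z [0.12164247 0.17923339] [-0.00042551  0.00065887] 0.0004046745589492591 | 89 [ 0.56956788 -0.03333522] 0.0006709199621181914 T [ 0.56806052 -0.03705101  0.15622167]
135 z [0.12971993 0.19508342] [-0.00059011  0.00068372] 0.0003729503280663418 | 85 [ 0.56969533 -0.03297777] 0.0004701266189761355 T [ 0.56812812 -0.03698815  0.15626276]
[[291.2 255.2]
 [291.7 245.3]
 [291.9 240.2]]
[[293.2 255.3]
 [293.7 245.3]
 [293.9 240.2]]
```

>>> step_arm(rows=[[0.5,0.095,0.017,0],[0.8,0,0,0],[0.5,0,0,0],[0.3,0,0,0],[0,0,0,0],[0,0,0,0]])

```text
time_s: 10.8
eef_pos: [0.5704, -0.0339, 0.0939]
ee_rot: [[0.001, 0.352, 0.936], [-0.0, 0.936, -0.352], [-1.0, 0.0, 0.001]]
wrist_force: [-0.4, -0.4, -0.2]
grip_width: 0.454
```

Run:
```python
from h import *
for i in range(2):
    f=r.grab_frame('scene'); P=cloud(f); px=f['pixels'].astype(int); s=r.sense(); T=s['eef_pos']
    m=(px[...,2]-px[...,0]>40)&(f['depth']>0); m[:,:275]=0;m[:,315:]=0;m[:200]=0;m[245:]=0
    q=P[m]; q=q[(q[:,2]>T[2]-.02)&(q[:,2]<T[2]+.008)]
    a=cyl(q,.02,T[:2]); 
    k=np.zeros((420,560),bool);k[232:262,284:306]=1
    w=P[k]; w=w[(w[:,2]>.034)&(w[:,2]<.054)&(np.hypot(w[:,0]-.5695,w[:,1]+.035)<.016)]
    b=cyl(w,.00925,(.57,-.035)); R=np.array(s['ee_rot'])
    e=np.r_[b.x-a.x,0]
    print(len(q),a.x-T[:2],len(w),b.x,'T',T,'move y,z mm',(R.T@e*1000).round(2))
to((.5696,-.0346,.0478),-20.6)
save('c.png',cv2.resize(f['pixels'][190:290,230:360],(780,600),interpolation=cv2.INTER_CUBIC))
```

```text
112 [-0.00044862  0.00070224] 90 [ 0.56966197 -0.03328122] T [ 0.57045531 -0.03386496  0.09408748] move y,z mm [-0.   -0.23 -0.28]
118 [-0.0001814   0.00075201] 86 [ 0.56989607 -0.03299788] T [ 0.57041219 -0.03384808  0.09411189] move y,z mm [-0.   -0.03 -0.35]
t 10.9 pos [ 0.5704 -0.0338  0.0941] zang -20.63 units [ 1.544 -0.033 -0.019] spin -0.003 F [0.23 0.02 0.01] w 0.45432224849344105 tilt [ 1.6e-03 -3.0e-04 -1.0e+00]
```

View pics/c.png

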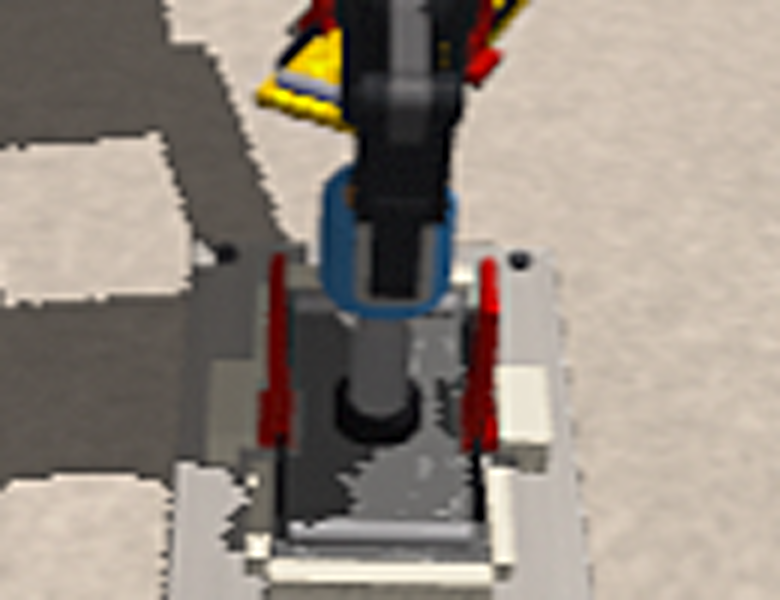

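The roll, at columns 322–457 in the crop, sits centred over the spindle at 350–412 to within about 0.5 mm. The cylinder fits agree, so I'll lower it slowly.

>>> step_arm(rows=[[0.2,-0.015,-0.01,0],[0.2,0,0,0],[0.15,0,0,0],[0.15,0,0,0],[0.15,0,0,0],[0,0,0,0]])

```text
time_s: 11.65
eef_pos: [0.5689, -0.034, 0.0671]
ee_rot: [[-0.001, 0.352, 0.936], [0.0, 0.936, -0.352], [-1.0, -0.0, -0.001]]
wrist_force: [-0.3, -0.1, -0.2]
grip_width: 0.454
```

>>> step_arm(rows=[[0.15,0,0,0],[0.15,0,0,0],[0.12,0,0,0],[0.1,0,0,0],[0.07,0,0,0],[0,0,0,0]])

```text
time_s: 12.4
eef_pos: [0.5692, -0.034, 0.0498]
ee_rot: [[-0.0, 0.352, 0.936], [0.0, 0.936, -0.352], [-1.0, -0.0, -0.0]]
wrist_force: [1.0, -0.1, -0.1]
grip_width: 0.449
```

>>> step_arm(rows=[[0.05,0,0,0],[0.04,0,0,0],[0,0,0,0]])

```text
time_s: 12.78
eef_pos: [0.5695, -0.0341, 0.0478]
ee_rot: [[0.0, 0.352, 0.936], [-0.0, 0.936, -0.352], [-1.0, 0.0, 0.0]]
wrist_force: [-1.1, -0.2, 3.9]
grip_width: 0.455
```

>>> step_arm(rows=[[0.03,0,0,0],[0,0,0,0]])

```text
time_s: 13.02
eef_pos: [0.5695, -0.0341, 0.0476]
ee_rot: [[0.0, 0.352, 0.936], [-0.0, 0.936, -0.352], [-1.0, -0.0, 0.0]]
wrist_force: [-4.6, 0.7, 10.8]
grip_width: 0.45
```

>>> step_arm(rows=[[0,0,0,0],[0,0,0,0],[0,0,0,0],[0,0,0,0],[0,0,0,0]], gripper=-1)

```text
time_s: 13.65
eef_pos: [0.5693, -0.034, 0.0463]
ee_rot: [[-0.0, 0.352, 0.936], [0.0, 0.936, -0.352], [-1.0, -0.0, -0.0]]
wrist_force: [0.4, 0.0, -0.3]
grip_width: 1.0
```

>>> step_arm(rows=[[-0.4,0,0,0],[-1,0,0,0],[-1,0,0,0],[-1,0,0,0],[0,0,0,0]])

```text
time_s: 14.28
eef_pos: [0.5717, -0.0345, 0.1524]
ee_rot: [[0.007, 0.352, 0.936], [-0.001, 0.936, -0.352], [-1.0, 0.001, 0.007]]
wrist_force: [0.0, 0.5, 0.2]
grip_width: 0.997
```

Run:
```python
from h import *
for i in range(1):
    f=r.grab_frame('scene'); P=cloud(f); px=f['pixels'].astype(int); s=r.sense(); T=s['eef_pos']
    m=(px[...,2]-px[...,0]>40)&(f['depth']>0); m[:,:275]=0;m[:,315:]=0;m[:225]=0;m[265:]=0
    q=P[m]; print(np.percentile(q[:,2],[2,50,98]),len(q))
    a=cyl(q[(q[:,2]>.03)&(q[:,2]<.054)],.02,T[:2]);print(a.x,T)
to((.5696,-.0346,.0478),69.4)
save('d.png',cv2.resize(f['pixels'][190:290,230:360],(780,600),interpolation=cv2.INTER_CUBIC))
```

```text
[0.02699046 0.04841867 0.05858258] 387
[ 0.56907611 -0.03320902] [ 0.5703933  -0.03427565  0.15028071]
t 14.325 pos [ 0.5704 -0.0343  0.1503] zang -20.63 units [ 3.416 -0.021 -0.033] spin -9.003 F [-0.21 -0.83 -1.91] w 0.9988655214144134 tilt [ 3.5e-03 -7.0e-04 -1.0e+00]
```

View pics/d.png

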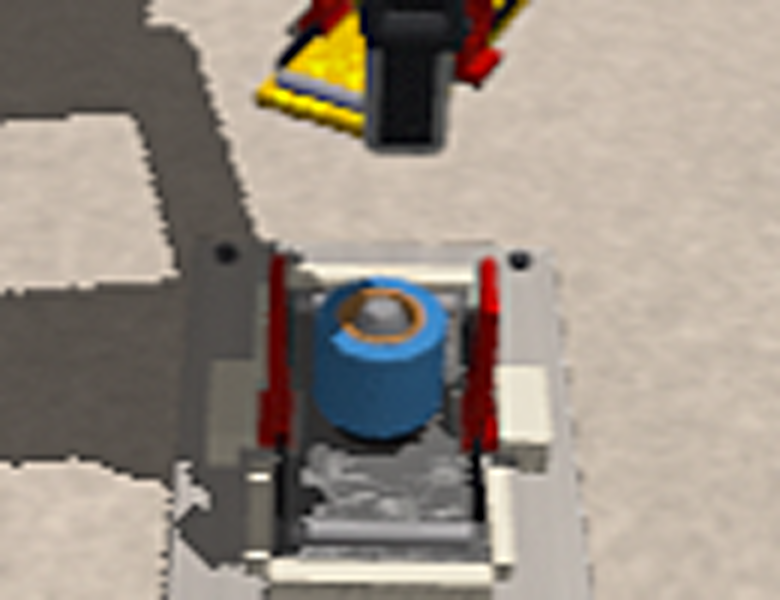

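The roll is seated: crop (380,360), between the catches, with the spindle tip inside the hole. The depth reading puts it at z 0.027–0.058, where 0.026–0.058 is expected. Now I'll turn 90° for the pinch.

>>> step_arm(rows=[[0,0,0,-1],[0,0,0,-1],[0,0,0,-1],[0,0,0,-1],[0,0,0,-1],[0,0,0,-1],[0,0,0,-1],[0,0,0,-1],[0,0,0,-1],[0,0,0,0]])

```text
time_s: 15.58
eef_pos: [0.5684, -0.0339, 0.147]
ee_rot: [[-0.002, -0.935, 0.354], [0.0, 0.354, 0.935], [-1.0, 0.002, -0.0]]
wrist_force: [-0.6, 0.3, 0.6]
grip_width: 0.999
```

Run:
```python
from h import *
to((.5692,-.0350,.045),69.4)
```

```text
t 15.575 pos [ 0.5684 -0.0339  0.147 ] zang 69.28 units [ 3.399 -0.047 -0.024] spin -0.012 F [-0.64  0.29  0.59] w 0.9985035836127951 tilt [-2.4e-03  5.0e-04 -1.0e+00]
```

>>> step_arm(rows=[[0.6,-0.04,-0.03,0],[0.8,0,0,0],[0.5,0,0,0],[0,0,0,0],[0,0,0,0]])

```text
time_s: 16.2
eef_pos: [0.5705, -0.0354, 0.0918]
ee_rot: [[0.001, -0.936, 0.353], [-0.0, 0.353, 0.936], [-1.0, -0.001, 0.0]]
wrist_force: [-0.3, -0.1, -0.0]
grip_width: 1.001
```

Run:
```python
from h import *
f=r.grab_frame('scene');g=r.grab_frame('top')
to((.5692,-.0350,.045),69.4)
save('e.png',cv2.resize(f['pixels'][190:290,230:360],(780,600),interpolation=cv2.INTER_CUBIC))
save('et.png',cv2.resize(g['pixels'][150:230,220:330],(770,560),interpolation=cv2.INTER_CUBIC))
```

```text
t 16.3 pos [ 0.5709 -0.0355  0.0924] zang 69.36 units [ 1.581  0.062 -0.006] spin -0.004 F [-0.6  -0.53 -0.4 ] w 0.9983712727585915 tilt [ 1.8e-03 -4.0e-04 -1.0e+00]
```

View pics/e.png

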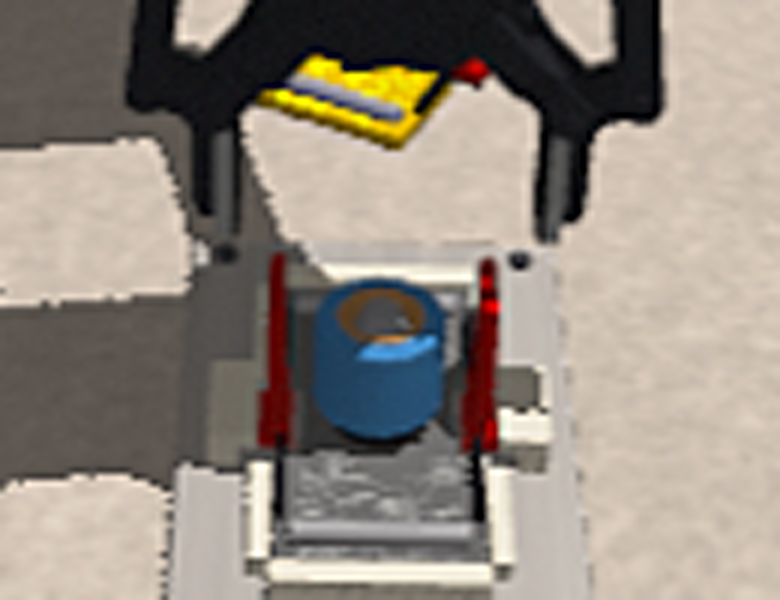

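The open fingers, inner faces at columns 237 and 540, straddle the catches at 270 and 497 evenly. Descending.

>>> step_arm(rows=[[0.3,0.05,0,0],[0.4,0,0,0],[0.4,0,0,0],[0.3,0,0,0],[0.18,0,0,0],[0,0,0,0],[0,0,0,0]])

```text
time_s: 17.18
eef_pos: [0.5691, -0.0348, 0.0443]
ee_rot: [[0.001, -0.936, 0.352], [-0.0, 0.352, 0.936], [-1.0, -0.001, 0.0]]
wrist_force: [0.8, 0.3, 0.7]
grip_width: 1.0
```

>>> step_arm(rows=[[0,0,0,0],[0,0,0,0],[0,0,0,0],[0,0,0,0],[0,0,0,0],[0,0,0,0],[0,0,0,0],[0,0,0,0]], gripper=1, newtons=50)

```text
time_s: 18.18
eef_pos: [0.5699, -0.0351, 0.0467]
ee_rot: [[0.002, -0.936, 0.352], [-0.001, 0.352, 0.936], [-1.0, -0.002, 0.0]]
wrist_force: [-5.0, 0.5, 15.0]
grip_width: 0.606
```

Run:
```python
from h import *
f=r.grab_frame('scene')
to((.5692,-.0350,.045),69.4)
save('f.png',cv2.resize(f['pixels'][190:290,230:360],(780,600),interpolation=cv2.INTER_CUBIC))
```

```text
t 18.225 pos [ 0.5699 -0.0351  0.0467] zang 69.38 units [ 0.057  0.024 -0.005] spin -0.002 F [-5.51  0.11 15.16] w 0.6048357457302235 tilt [ 2.3e-03 -7.0e-04 -1.0e+00]
```

View pics/f.png

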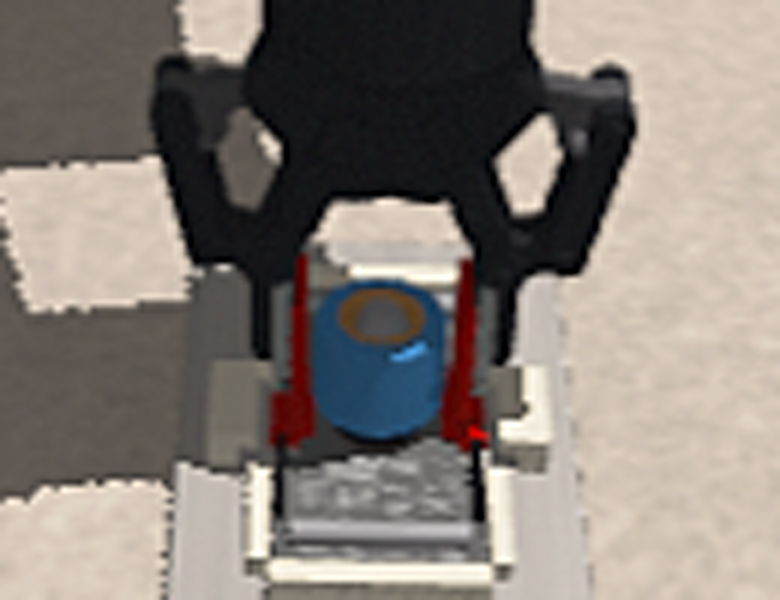

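Both catches have gone in: their outer faces moved from columns 270/497 to 294/474, about 7 mm each, and the roll stays clear between them. Lifting.

>>> step_arm(rows=[[-0.1,0,0,0],[-0.15,0,0,0],[-0.2,0,0,0],[-0.2,0,0,0]])

```text
time_s: 18.73
eef_pos: [0.5684, -0.0347, 0.0636]
ee_rot: [[-0.001, -0.936, 0.352], [0.0, 0.352, 0.936], [-1.0, 0.001, -0.0]]
wrist_force: [0.1, 0.4, -2.4]
grip_width: 0.602
```

Run:
```python
from h import *
f=r.grab_frame('scene')
to((.5692,-.0350,.145),69.4)
save('g.png',cv2.resize(f['pixels'][190:290,230:360],(780,600),interpolation=cv2.INTER_CUBIC))
```

```text
t 18.775 pos [ 0.5691 -0.0348  0.0646] zang 69.37 units [-2.681 -0.007 -0.004] spin -0.003 F [ 1.82  0.07 -1.25] w 0.6003465686554125 tilt [ 8.e-04 -1.e-04 -1.e+00]
```

View pics/g.png

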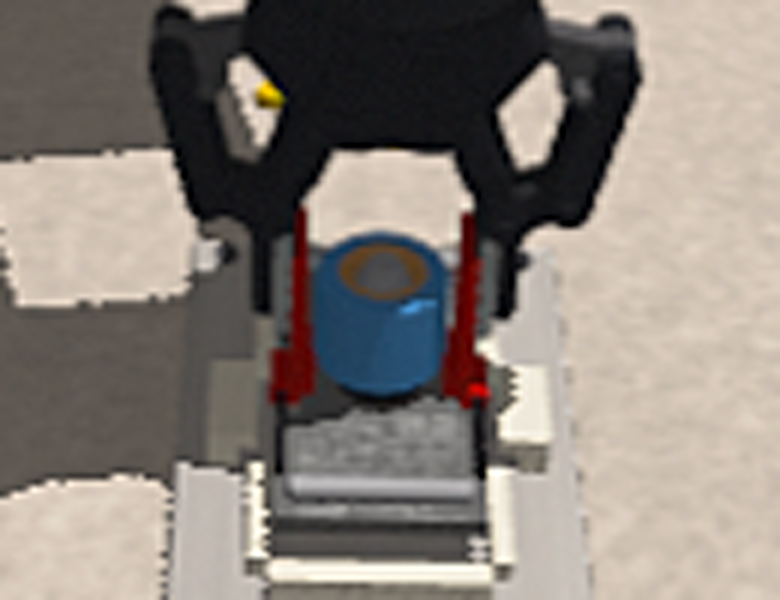

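The cassette is coming up level with the roll on it and both catches in. Continuing to about 10 cm.

>>> step_arm(rows=[[-0.2,0,0,0],[-0.3,0,0,0],[-0.4,0,0,0],[-0.4,0,0,0],[-0.4,0,0,0],[-0.4,0,0,0],[-0.3,0,0,0],[-0.2,0,0,0],[-0.1,0,0,0],[-0.05,0,0,0]])

```text
time_s: 20.02
eef_pos: [0.5685, -0.0348, 0.1458]
ee_rot: [[-0.0, -0.936, 0.352], [0.0, 0.352, 0.936], [-1.0, 0.0, -0.0]]
wrist_force: [-0.3, -0.4, -2.2]
grip_width: 0.603
```

>>> step_arm(rows=[[0,0,0,0],[0,0,0,0],[0,0,0,0],[0,0,0,0],[0,0,0,0],[0,0,0,0]])

```text
time_s: 20.78
eef_pos: [0.5687, -0.0348, 0.146]
ee_rot: [[0.0, -0.936, 0.352], [-0.0, 0.352, 0.936], [-1.0, -0.0, -0.0]]
wrist_force: [-0.7, -0.6, -2.4]
grip_width: 0.604
```

Run:
```python
from h import *
f=r.grab_frame('scene')
to((.5692,-.0350,.145),69.4)
P=cloud(f); px=f['pixels'].astype(int)
m=(px[...,2]-px[...,0]>40)&(f['depth']>0); m[:,:270]=0;m[:,320:]=0;m[:180]=0;m[240:]=0
q=P[m];q=q[(q[:,0]>.52)];print('roll z',np.percentile(q[:,2],[2,50,98]),cyl(q[(q[:,2]>.132)&(q[:,2]<.154)],.02,(.569,-.035)).x)
save('i.png',cv2.resize(f['pixels'][160:290,215:370],(775,650))[:600])
print(r.sense()['grip_width'],r.sense()['dq'].round(2))
```

```text
t 20.825 pos [ 0.5687 -0.0348  0.146 ] zang 69.37 units [ 0.034 -0.017 -0.002] spin -0.003 F [-0.28  0.24 -2.77] w 0.6067385416247941 tilt [ 0. -0. -1.]
roll z [0.12652281 0.14556609 0.15724512] [ 0.56812507 -0.03300202]
0.6067385416247941 [-0.07 -0.   -0.03 -0.08 -0.    0.02]
```

View pics/i.png

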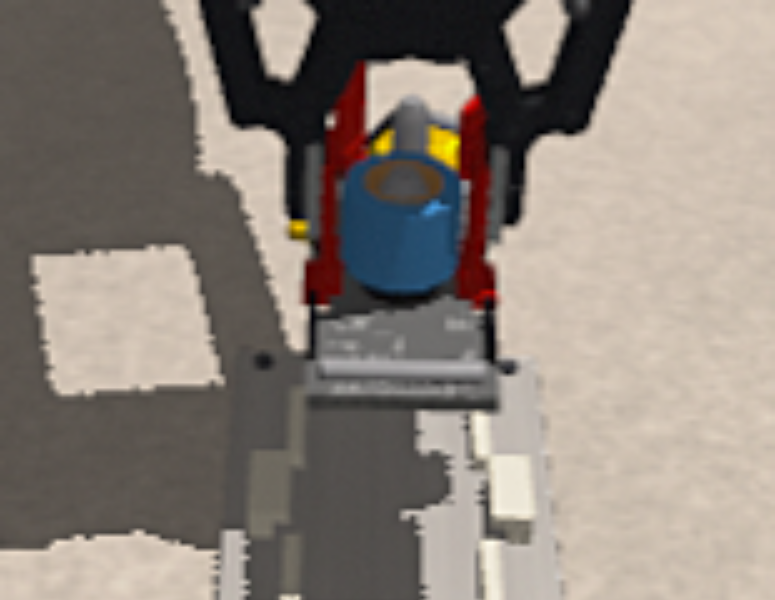

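The cassette hangs level and clear of the dock, with the roll on its seat about 99 mm higher than when docked. Handing in.

```bash
python3 -c "
from cell import r
print(r.close_job()); s=r.sense(); print(s['time_s'],s['eef_pos'],s['grip_width'],s['wrist_force'])"
```

```text
the job is handed in; nothing more can be done
None
the job is handed in; nothing more can be done
```

The small blue roll is on the grey cassette's spindle. I handed the job in at about 20.8 s (limit 51 s) with the cassette pinched by both catches and held about 10 cm above the dock. No verdict was reported.

**Last checks before handing in:**
- **Roll seating:** after release, depth put the roll at z 0.027–0.058 m in the dock, where 0.026–0.058 is expected. It read about 99 mm higher after the lift.
- **Catches:** the picture in the dock showed both pressed in by about 7 mm.
- **Hold:** the cassette looked level and clear of the dock in the picture. The wrist carried about 2.5 N and the arm was nearly still.
- **Other objects:** I never went near the core or the jar. I did not measure them again at the end.

**Two readings disagreed:**
- **Cameras:** they differed by about 3 mm on the spindle's place. I aligned the roll and spindle within the scene camera alone, and there was no side force going in until the roll touched its seat.
- **Gripper opening:** it read about 51 mm at the pinch, where 55 mm is expected with the catches fully pressed. The picture gave about 54 mm.

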